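# Clamp a slit-lamp bracket with a fold-away crank

### The arm

A 6-joint arm with a two-finger parallel gripper is mounted at the origin on the work surface. World frame = base frame: x ahead of the robot, y to its left, z up, the work surface at z = 0. Lengths are in m, angles in rad, forces in N, time in s.
With the tool pointing down it reaches from about 0.35 to 0.775 m from the base axis. Payload 5.5 kg.
Tool frame: the origin (TCP) lies at the very end of the fingers, on their centre line; the grasp point (between the pads) lies 19 mm behind it (grip_point_offset is the distance from the TCP to the grasp point, in m); z points along the fingers, y is the direction in which the jaws open and shut (so a half turn about z gives the same grasp; the last joint's range is limited). The gripper opens to 85 mm and grips with 20 to 120 N. Pads are 22 mm wide; open, the fingers measure 114 mm over their backs; the gripper's body (76 mm by 85 mm) begins 54 mm behind the grasp point. The pads swing forward as they close: fully open they stand 13 mm farther back than shut.
Start: joints at [-0.14, 0.313, 0.046, 1.304, 0, 1.431], TCP at [0.575, -0, 0.231] pointing down, gripper open.
Joint ranges: [-2.76, 2.76], [-0.86, 1.69], [-1.03, 1.26], [-2.2, 2.34], [-1.47, 1.5], [-3.14, 3.14]. Speed limits (rad/s): [2.57, 2.57, 3.14, 3.14, 3.14, 3.14].

### API

Orientations are given as a unit quaternion [w, x, y, z].
In Python, from workcell import * gives the robot as it stands.
- The arm moves only by the shell command python3 -m crank 'ROWS' [OPENING] [FORCE]. ROWS is a JSON object of lists of equal length, an entry for each row: "travel": the shift along the tool's x, y, z in units of 40 mm (1.0 is 40 mm), a list of three; "turn": the turn about the tool's z in rad. In form: {"travel": [[x, y, z], ...], "turn": [turn, ...]}. A call has 1 to 5 rows; each row is the pose to reach, as a shift and turn from the pose commanded when the call began, along the tool's axes at that moment; what a row does not reach only later rows make up. A row lasts 1/12 s, in which the tool goes at most 41.7 mm and 7.16 degrees, less where a joint would pass 70% of its speed; a pose out of reach is approached as far as the arm can. A call with a gripper value outside its range is refused whole. OPENING is the finger opening in mm, from 0 to 85.4, set as the call begins (- or left out, the last holds). The fingers move at their own pace and stop on an object; FORCE is the grip in N (left out, the last holds). Time passes only in rows, so rows that repeat a pose let the fingers close. It gives the time, the measured TCP pose, the force and the opening at its end, in the units of the state.
- get_state(): the state, without advancing time (a new reading comes with each control period).
- read_camera(name): name is "scene" or "side" or "wrist"; returns a dict with "image" (384x512x3 uint8, red, green, blue), "K" (3x3 intrinsics, pixels), "R" (3x3) and "t" (3): a world point X has camera coordinates R X + t. Camera axes: x right, y down, z forward; pixel columns grow to the right and rows downward; lengths in m; the calibration is good to about 2 mm. A picture is of the moment at which its call begins. There is no depth.
- hand_in(): hands the job in, once; it reports no verdict.
The state is a dict: "clock": time; "joint_pos": joint angles; "qvel": joint speeds; "tau": joint torques, N m; "tcp_pos": TCP position; "orientation": TCP orientation; "wrist_force": force on the tool from outside, world axes, zero at the start; "ft_torque": the same for the moment, N m; "finger_gap": finger opening in m.
Only numpy, scipy, OpenCV 4.12 (cv2) and the standard library are available. Lean on these libraries where they do the work, as an engineer would, in place of code of your own. Each camera call takes 0.05 s, during which the arm holds its last target. There are 200 camera calls.

### The job

Clamp the white bracket in the instrument vice: swing the crank's folded handle up until it stands upright, crank clockwise (seen from above) until the jaws grip the bracket firmly but without crushing it, then fold the handle back down flat along the crank arm. Leave the bracket clamped and do not disturb the other things on the bench.

Things in the scene. Friction and masses are not known exactly. Their poses are not given: they have to be found in the camera images.
- crank_axis (a point): On the vertical axis of the vice's crank, level with the folded handle's centre line, 135 mm above the bench. x axis: along the crank arm, from the axis to the handle's pivot; z up. The steel arm is 14 mm wide, 10 mm thick, its top 124 mm above the bench, on a 30 mm wide hub (top 126 mm). Beside the arm there is free room for fingertips down to 95 mm above the bench.
- handle_pivot (a point): Centre of the handle's fold pivot at the arm's outer end, 60 mm from the crank axis, 135 mm above the bench; the pivot's axis is level and square to the arm. The handle reaches 64 mm from it, with a freely spinning black sleeve, 18 mm thick, from 12 to 62 mm. Folded, it lies on the arm pointing to the crank axis; swung out, it stands upright over the pivot against a stop.
- handle_tip (a point): Centre of the handle's free end, on its centre line, 64 mm from the pivot.
- handle (a joint): Fold angle of the handle: 0 folded flat along the arm, 1.571 upright against its stop. A friction hinge: it stays where it is left; moving it takes about 2 N at 35 mm from the pivot.
- crank (a joint): Crank angle, rad, growing clockwise seen from above. Free turning takes about 6 N on the upright handle (friction: it stays where let go; while paused, part of the effort relaxes). A full turn closes the jaws by 28 mm; half to one and a quarter turns are needed. Once the bracket is gripped the effort climbs: 3 to 5 N above free turning is a good firm grip, under 2 N too loose, 8 N crushes it.
- vice: The instrument vice, fixed to the bench: grey base plate 110 x 300 x 20 mm, white gear housing (90 x 96 mm, top 86 mm above the bench) at one end under the crank, dark steel jaws 80 mm wide, up to 66 mm above the bench. Origin on the bench straight under the crank's axis; the y axis points from the crank to the jaws; z up.
- jaw: The moving jaw, nearer to the crank, with a 8 mm rubber-faced liner; it pushes the bracket along the bed onto the far jaw, then grips it; from first bite to a good grip is only about 0.3 rad of crank. Origin at the middle of its face's lower edge, 20 mm above the bench; y axis points to the far jaw, which is locked in a slot at a place that differs by several mm from time to time and is not measured.
- bracket: The bracket, loose between the jaws: a white enamelled block about 70 mm long, about 50 mm thick between the jaws (not measured exactly) and 44 mm high, with a steel stub and black knob out of one end, 0.6 kg. Origin in the middle of its underside; y axis across the jaws.
- screwdriver: A screwdriver lying on the bench by the vice, 170 mm long. A bystander.
- grease_jar: A lidded jar 52 mm wide and 55 mm high. A bystander.
- lens_ring: A black ring 48 mm wide, 12 mm high. A bystander.
- knob_cap: A steel knob cap 34 mm wide, 20 mm high. A bystander.
- wrench: A wrench lying on the bench, 150 mm long. A bystander.
- screw_bowl: A steel bowl 90 mm wide, 30 mm high. A bystander.

How it is judged:
By the outcome, as a careful person would: the job done as asked, in the order asked, and still so for the second after the job is handed in, with the robot touching nothing.
It also fails if it takes over 72 s, if anything falls off the work surface, if the arm or the gripper's body presses on something with over 40 N, if the wrist force passes 120 N, or if a joint passes its speed limit or range.

## Working session

There is one attempt and no reset: what is moved stays moved. The work goes in short steps, Python scripts to look and compute and a shell command to move; the robot and the scene stay as the last step left them, time stands still between calls to the robot, and variables do not carry over. Pictures are saved under pics/ and viewed, about 8 in all and at most 12, crops included, and the job is handed in when it is done.

```bash
ls; mkdir -p pics
python3 - <<'E'
from workcell import *
import cv2,numpy as np
s=get_state();print({k:np.round(v,3).tolist() for k,v in s.items()})
a=[]
for n in ("scene","side"):
    c=read_camera(n);cv2.imwrite(f"pics/{n}0.png",cv2.cvtColor(c["image"],cv2.COLOR_RGB2BGR));a.append(c)
    print(n,np.round(c["K"],1).tolist(),np.round(c["R"],3).tolist(),np.round(c["t"],3).tolist())
E
```

```text
pics
{'clock': 0.0, 'joint_pos': [-0.14, 0.314, 0.045, 1.304, 0.0, 1.431], 'qvel': [-0.0, -0.001, 0.0, 0.0, 0.002, -0.001], 'tau': [-0.003, -48.063, 29.853, 0.02, -0.0, -0.0], 'tcp_pos': [0.575, 0.0, 0.23], 'orientation': [-0.001, 0.707, 0.707, -0.001], 'wrist_force': [0.191, 0.264, -0.622], 'ft_torque': [0.019, 0.005, 0.03], 'finger_gap': 0.086}
scene [[377.8, 0.0, 255.6], [0.0, 377.8, 186.8], [0.0, 0.0, 1.0]] [[-0.385, 0.923, 0.006], [0.635, 0.269, -0.724], [-0.67, -0.275, -0.69]] [0.203, -0.272, 1.709]
side [[373.9, 0.0, 260.0], [0.0, 373.9, 183.0], [0.0, 0.0, 1.0]] [[0.753, -0.658, -0.01], [-0.473, -0.53, -0.704], [0.457, 0.535, -0.71]] [-0.412, 0.345, 0.896]
```

View pics/scene0.png

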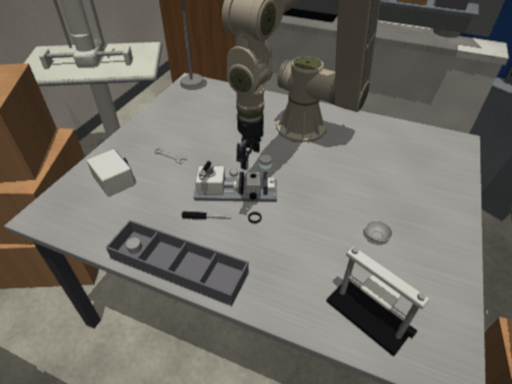

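View pics/side0.png

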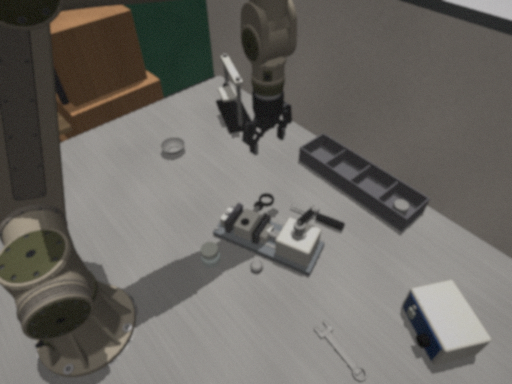

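The scene view shows the vice housing at about (210,180) and the jaws at about (255,185). In the side view the crank sits near (305,222) and the jaws near (245,225). I'll enlarge both.

Run:
```python
import cv2,numpy as np
a=cv2.imread("pics/side0.png")[190:275,215:335];b=cv2.imread("pics/scene0.png")[145:210,185:285]
a=cv2.resize(a,(780,552),interpolation=cv2.INTER_CUBIC);b=cv2.resize(b,(780,507),interpolation=cv2.INTER_CUBIC)
cv2.imwrite("pics/c1.png",a);cv2.imwrite("pics/c2.png",b)
```

```text
(no output)
```

View pics/c1.png

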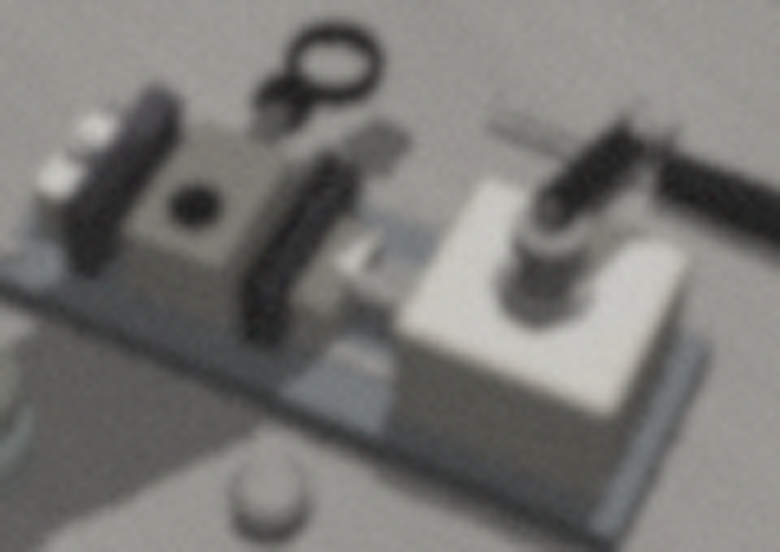

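View pics/c2.png

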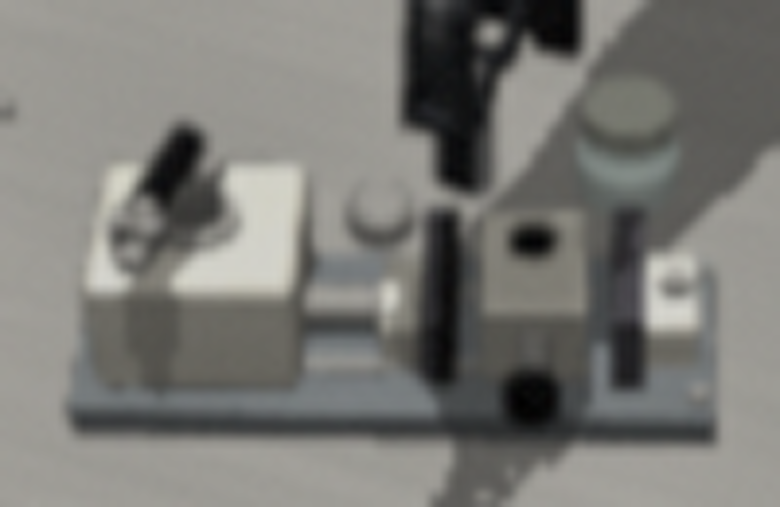

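```bash
cat > h.py <<'E'
from workcell import *
import numpy as np,cv2
def hit(c,u,v,z):
    d=c["R"].T@np.linalg.inv(c["K"])@[u,v,1.];o=-c["R"].T@c["t"]
    return o+d*(z-o[2])/d[2]
def proj(c,X):
    p=c["K"]@(c["R"]@np.asarray(X,float)+c["t"]);return p[:2]/p[2]
E
python3 - <<'E'
from h import *
c=read_camera("side");s=read_camera("scene")
f1=lambda x,y:(215+x/6.5,190+y/6.5); f2=lambda x,y:(185+x/7.8,145+y/7.8)
for n,cam,p,z in [("tip side",c,f1(548,208),.135),("sleeve outer side",c,f1(628,135),.135),("pivot side",c,f1(650,145),.135),("tip scene",s,f2(187,135),.135),("pivot scene",s,f2(130,240),.135),
 ("hub side",c,f1(545,235),.126),
 ("house L",c,f1(400,325),.086),("house near",c,f1(608,412),.086),("house R",c,f1(688,258),.086),("house far",c,f1(492,182),.086),
 ("s house tl",s,f2(105,165),.086),("tr",s,f2(303,165),.086),("br",s,f2(300,293),.086),("bl",s,f2(85,293),.086),
 ("plate s bl",s,f2(70,410),.02),("br",s,f2(715,425),.02),("jaw side mov top",c,f1(340,165),.066),("far jaw top",c,f1(160,90),.066)]:
    print(n,np.round(hit(cam,*p,z)[:2],4))
E
```

```text
tip side [ 0.5228 -0.1798]
sleeve outer side [ 0.573  -0.1748]
pivot side [ 0.5757 -0.1842]
tip scene [ 0.5239 -0.1784]
pivot scene [ 0.5956 -0.1682]
hub side [ 0.5179 -0.1838]
house L [ 0.4671 -0.157 ]
house near [ 0.4991 -0.24  ]
house R [ 0.5772 -0.2101]
house far [ 0.5456 -0.1289]
s house tl [ 0.5077 -0.2343]
tr [ 0.4716 -0.1494]
br [ 0.5509 -0.1121]
bl [ 0.5882 -0.2   ]
plate s bl [ 0.6004 -0.2088]
br [0.4941 0.0668]
jaw side mov top [ 0.5154 -0.0676]
far jaw top [0.4845 0.0177]
```

```bash
python3 -m crank '{"travel":[[-0.9,-0.1,0],[-1.8,-0.2,0],[-2.7,-0.3,0],[-3.6,-0.4,0],[-4.4,-0.5,0]],"turn":[-0.12,-0.24,-0.36,-0.48,-0.6]}'
python3 -m crank '{"travel":[[0,0,0],[0,0,0],[0,0,0],[0,0,0],[0,0,0]],"turn":[-0.12,-0.24,-0.36,-0.48,-0.6]}'
python3 -m crank '{"travel":[[0,0,0],[0,0,0],[0,0,0],[0,0,0],[0,0,0]],"turn":[-0.12,-0.24,-0.36,-0.49,-0.49]}'
python3 - <<'E'
from h import *
s=get_state();print(s["tcp_pos"],s["orientation"],s["joint_pos"])
w=read_camera("wrist");np.savez("w1.npz",**{k:w[k] for k in("K","R","t","image")})
cv2.imwrite("pics/w1.png",cv2.resize(cv2.cvtColor(w["image"],cv2.COLOR_RGB2BGR),(768,576)))
print(-w["R"].T@w["t"])
ax=np.array([.527,-.179,.135]);print(proj(w,ax)*1.5,proj(w,ax+[.06,.007,0])*1.5)
E
```

```text
clock: 0.62
tcp_pos: [0.5546, -0.1779, 0.2311]
orientation: [-0.0, 0.464, 0.886, -0.0]
wrist_force: [-0.6, -0.1, 1.1]
finger_gap: 0.0853
clock: 1.03
tcp_pos: [0.5548, -0.1762, 0.231]
orientation: [-0.0, 0.182, 0.983, 0.0]
wrist_force: [0.2, 0.4, -0.6]
finger_gap: 0.0858
clock: 1.45
tcp_pos: [0.5549, -0.176, 0.2311]
orientation: [-0.0, -0.061, 0.998, 0.0]
wrist_force: [-0.3, 0.3, 1.0]
finger_gap: 0.0854
[ 0.55488451 -0.1759729   0.23105722] [-2.03444014e-04 -6.11553755e-02  9.98128231e-01  1.10273261e-04] [-4.44964080e-01  3.27670101e-01  6.56877768e-02  1.30927680e+00
 -4.37452375e-06 -5.67351202e-01]
[ 0.47226841 -0.1866477   0.37368406]
[387.68765784 237.75460242] [386.78962013 348.04084213]
```

View pics/w1.png

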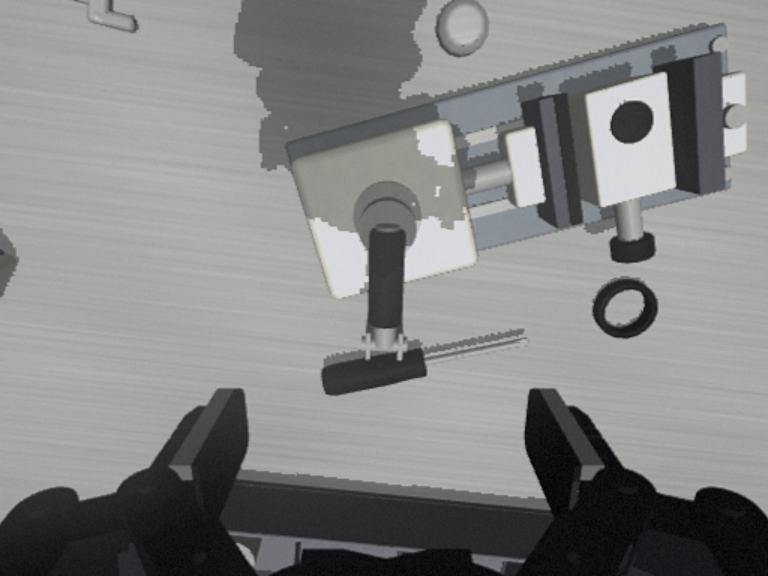

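The wrist view shows the sleeve from (387,230) to (384,328) and the pivot at about (385,346). That fits the prediction closely, so now the exact numbers.

Run:
```python
from h import *
w=np.load("w1.npz")
P={k:hit(w,u/1.5,v/1.5,.135) for k,(u,v) in dict(pivot=(385,346),tip=(387.5,230),s1=(384.5,328)).items()}
for k,p in P.items(): print(k,np.round(p,4))
d=P["tip"]-P["pivot"];print(np.linalg.norm(d),np.degrees(np.arctan2(-d[1],-d[0])))
u=d/np.linalg.norm(d); g=P["pivot"]+u*.034
s=get_state();a=2*np.arctan2(-.0612,.998)
th=np.arctan2(*(s["tcp_pos"]-g)[1::-1]) 
import scipy.spatial.transform as T
q=s["orientation"];R=T.Rotation.from_quat([*q[1:],q[0]]).as_matrix();print(np.round(R,3));print("grip",g,"move units",R.T@(g-s["tcp_pos"])/.04, "arm in tool",R.T@u)
```

```text
pivot [ 0.5859 -0.1731  0.135 ]
tip [ 0.5231 -0.1796  0.135 ]
s1 [ 0.5755 -0.1746  0.135 ]
0.06311829656685035 5.888189802268978
[[-0.993 -0.117 -0.   ]
 [-0.117  0.993  0.   ]
 [ 0.     0.    -1.   ]]
grip [ 0.55209922 -0.17658844  0.135     ] move units [ 0.07100034 -0.00771708  2.40165766] arm in tool [9.99894089e-01 1.45498725e-02 3.34812841e-04]
```

```bash
python3 -m crank '{"travel":[[0.07,0,0.6],[0.07,0,1.2],[0.07,0,1.8],[0.07,0,2.4],[0.07,0,2.8]],"turn":[0,0,0,0,0]}' 40 25
python3 -m crank '{"travel":[[0,0,0],[0,0,0],[0,0,0],[0,0,0],[0,0,0]],"turn":[0,0,0,0,0]}' 10 25
python3 -m crank '{"travel":[[0,0,0],[0,0,0],[0,0,0]],"turn":[0,0,0]}'
```

```text
clock: 1.92
tcp_pos: [0.5511, -0.1758, 0.1169]
orientation: [-0.001, -0.058, 0.998, 0.001]
wrist_force: [-0.7, 0.2, 0.5]
finger_gap: 0.0399
clock: 2.33
tcp_pos: [0.5512, -0.1765, 0.1193]
orientation: [-0.001, -0.059, 0.998, -0.0]
wrist_force: [-4.6, -1.9, -6.0]
finger_gap: 0.0172
clock: 2.58
tcp_pos: [0.5512, -0.1765, 0.1192]
orientation: [-0.001, -0.059, 0.998, -0.0]
wrist_force: [-4.5, -2.3, -6.1]
finger_gap: 0.0171
```

```bash
python3 -m crank '{"travel":[[-0.03,0,-0.22],[-0.11,0,-0.42],[-0.25,0,-0.60],[-0.42,0,-0.74],[-0.63,0,-0.82]],"turn":[0,0,0,0,0]}'
python3 -m crank '{"travel":[[-0.10,0,-0.02],[-0.20,0,-0.03],[-0.27,0,-0.03],[-0.27,0,-0.03]],"turn":[0,0,0,0]}'
python3 - <<'E'
from h import *
a=[]
for n,(x,y) in dict(scene=(170,110),side=(250,170)).items():
    c=read_camera(n)["image"][y:y+90,x:x+120];a.append(cv2.resize(cv2.cvtColor(c,cv2.COLOR_RGB2BGR),(400,300),interpolation=cv2.INTER_CUBIC))
w=cv2.resize(cv2.cvtColor(read_camera("wrist")["image"],cv2.COLOR_RGB2BGR),(400,300))
cv2.imwrite("pics/up.png",np.vstack([np.hstack(a),np.hstack([w,w*0])]))
E
```

```text
clock: 3.0
tcp_pos: [0.5769, -0.1736, 0.1538]
orientation: [-0.0, -0.059, 0.998, -0.001]
wrist_force: [-5.9, -3.2, -6.3]
finger_gap: 0.0165
clock: 3.33
tcp_pos: [0.5875, -0.1724, 0.1553]
orientation: [-0.001, -0.06, 0.998, -0.001]
wrist_force: [-7.8, -3.3, -0.6]
finger_gap: 0.0152
```

View pics/up.png

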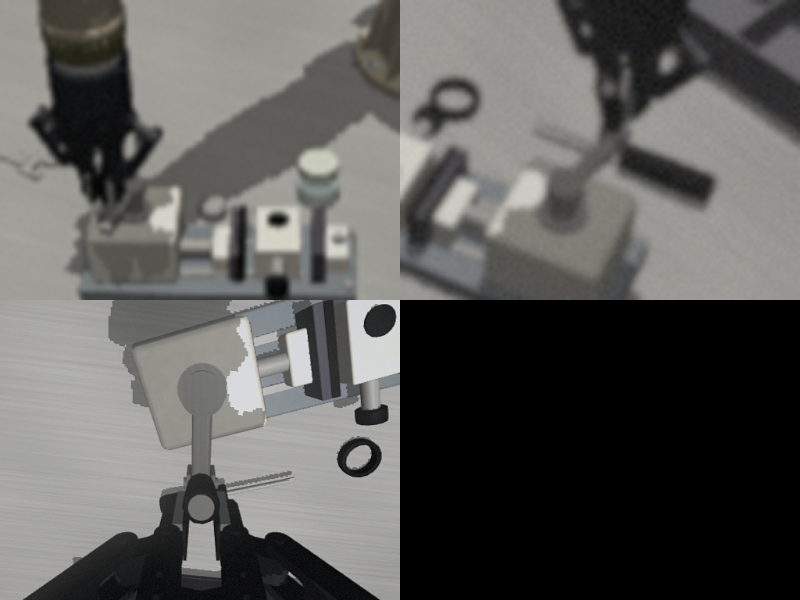

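The handle stands upright between the pads, with its tip at about (200,207) of the 400x300 wrist view. I'll check numerically that it really is vertical.

Run:
```python
from h import *
w=read_camera("wrist");print(hit(w,200*1.28,207*1.28,.199), hit(w,201*1.28,89*1.28,.126));s=get_state();print(s["tcp_pos"],s["wrist_force"],s["finger_gap"])
```

```text
[ 0.56502896 -0.17595157  0.199     ] [ 0.5211938  -0.18088463  0.126     ]
[ 0.58747924 -0.17238548  0.15538495] [-7.39679625 -2.68164322 -0.87986136] 0.015376624563646118
```

Run:
```python
from h import *
w=read_camera("wrist")
ax=np.array([.5262,-.1793,0]);pv=np.array([.5859,-.1731,0]);im=cv2.cvtColor(w["image"],cv2.COLOR_RGB2BGR)
im=cv2.resize(im[100:384,130:400],None,fx=2.7,fy=2.1)[:596]
def m(X,c):
    p=proj(w,X)-[130,100];cv2.circle(im,(int(p[0]*2.7),int(p[1]*2.1)),4,c,-1)
m(ax+[0,0,.126],(0,0,255));m(pv+[0,0,.135],(0,255,0));m(pv+[0,0,.199],(255,0,0))
a=np.radians(15);u=(ax-pv)/.06;m(pv+u*.064*np.sin(a)+[0,0,.135+.064*np.cos(a)],(0,255,255))
cv2.imwrite("pics/up2.png",im)
```

```text
(no output)
```

View pics/up2.png

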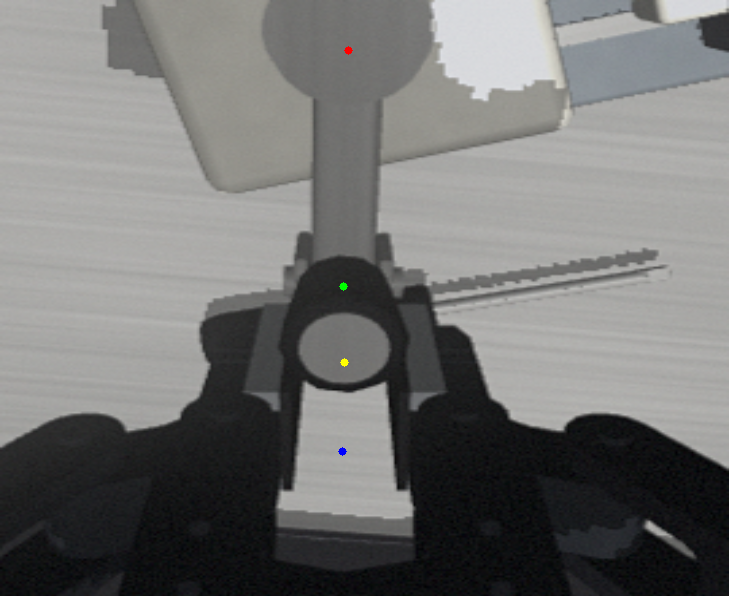

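The yellow marker is the 15° tilt and the blue one is upright. The handle is still about 18° short and the sleeve has slipped to the inner edge of the pads. I'll regrip with the pads centred on it, higher up and harder.

```bash
python3 -m crank '{"travel":[[0,0,0],[0.1,0,-0.05],[0.25,0,-0.1],[0.4,0,-0.15],[0.4,0,-0.15]],"turn":[0,0,0,0,0]}' 32 60
python3 -m crank '{"travel":[[0,0,0],[0,0,0],[0,0,0],[0,0,0],[0,0,0]],"turn":[0,0,0,0,0]}' 10 60
python3 -m crank '{"travel":[[-0.1,0,-0.02],[-0.2,0,-0.04],[-0.3,0,-0.05],[-0.38,0,-0.06],[-0.44,0,-0.06]],"turn":[0,0,0,0,0]}'
python3 - <<'E'
from h import *
w=read_camera("wrist")
pv=np.array([.5859,-.1731,0]);im=cv2.cvtColor(w["image"],cv2.COLOR_RGB2BGR)
im=cv2.resize(im[100:384,130:400],None,fx=2.,fy=2.)
p=(proj(w,pv+[0,0,.199])-[130,100])*2;cv2.circle(im,tuple(int(i) for i in p),4,(255,0,0),-1)
cv2.imwrite("pics/up3.png",im)
E
```

```text
clock: 4.0
tcp_pos: [0.5719, -0.174, 0.161]
orientation: [0.001, -0.06, 0.998, -0.0]
wrist_force: [0.6, -0.5, -0.5]
finger_gap: 0.0318
clock: 4.42
tcp_pos: [0.5724, -0.1744, 0.1602]
orientation: [0.0, -0.059, 0.998, -0.001]
wrist_force: [-2.5, 0.3, 5.8]
finger_gap: 0.0163
clock: 4.83
tcp_pos: [0.5841, -0.173, 0.1604]
orientation: [-0.006, -0.059, 0.998, -0.001]
wrist_force: [-19.5, -5.6, 9.2]
finger_gap: 0.0167
```

View pics/up3.png

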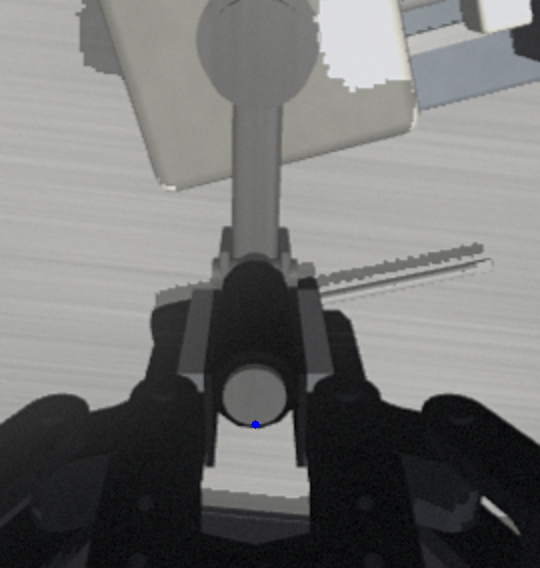

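The tip at (255,395) is about 5 mm short of the predicted (255,425), but the 19.5 N pull suggests it has reached the stop. I'll pull slightly more and watch force against travel.

```bash
python3 -m crank '{"travel":[[-0.05,0,0],[-0.1,0,0],[-0.1,0,0]],"turn":[0,0,0]}'
python3 -m crank '{"travel":[[0,0,0],[0,0,0],[0,0,0]],"turn":[0,0,0]}'
python3 - <<'E'
from h import *
w=read_camera("wrist");s=get_state();print(s["tcp_pos"],s["wrist_force"])
g=w["image"][200:384,190:330];g=cv2.cvtColor(g,cv2.COLOR_RGB2GRAY)
c=cv2.HoughCircles(cv2.GaussianBlur(g,(3,3),0),cv2.HOUGH_GRADIENT,1,20,param1=80,param2=15,minRadius=10,maxRadius=22);c=c[0]+[190,200,0];print(c[:4],proj(w,[.5859,-.1731,.199]))
for x in c[:1]: print(hit(w,x[0],x[1],.199))
E
```

```text
clock: 5.13
tcp_pos: [0.5889, -0.1724, 0.1601]
orientation: [-0.005, -0.059, 0.998, -0.0]
wrist_force: [-12.3, -6.1, 4.3]
finger_gap: 0.0166
clock: 5.38
tcp_pos: [0.5889, -0.1724, 0.1602]
orientation: [-0.005, -0.059, 0.998, -0.0]
wrist_force: [-12.6, -5.0, 3.8]
finger_gap: 0.0167
[ 0.58883606 -0.17239892  0.16018688] [-12.81376551  -5.26933007   2.39202542]
[[256.5        302.5         16.70000076]
 [258.5        237.5         13.39999962]] [257.51883653 302.62620565]
[ 0.58588917 -0.17349104  0.199     ]
```

Now the tip measures (0.5859, -0.1735), which is exactly above the pivot, so the handle is upright at its stop. Next I'll work out the crank circle table in tool axes.

```bash
cat > tab.py <<'E'
import sys,numpy as np
# a0 step n calls
a0,st,n=float(sys.argv[1]),float(sys.argv[2]),int(sys.argv[3])
P=lambda a:np.round([1.575-1.54*np.cos(a+.0145),-1.54*np.sin(a+.0145)+.022],2) if a>0 else np.zeros(2)
for k in range(n):
    b=a0+5*k*st
    print("%.2f"%(b+5*st),"".join("[%.2f,%.2f,0],"%tuple(P(b+i*st)-P(b)+0.) for i in range(1,6)))
E
python3 tab.py 0 .12 14
```

```text
0.60 [0.05,-0.18,0],[0.08,-0.37,0],[0.14,-0.54,0],[0.22,-0.71,0],[0.32,-0.87,0],
1.20 [0.11,-0.14,0],[0.24,-0.27,0],[0.39,-0.38,0],[0.55,-0.48,0],[0.72,-0.55,0],
1.80 [0.17,-0.06,0],[0.36,-0.09,0],[0.54,-0.10,0],[0.73,-0.09,0],[0.91,-0.05,0],
2.40 [0.17,0.05,0],[0.34,0.13,0],[0.50,0.22,0],[0.64,0.34,0],[0.78,0.47,0],
3.00 [0.11,0.14,0],[0.21,0.30,0],[0.28,0.47,0],[0.34,0.65,0],[0.37,0.83,0],
3.60 [0.01,0.18,0],[0.01,0.37,0],[-0.03,0.55,0],[-0.08,0.72,0],[-0.15,0.89,0],
4.20 [-0.10,0.16,0],[-0.21,0.31,0],[-0.34,0.44,0],[-0.48,0.56,0],[-0.64,0.66,0],
4.80 [-0.17,0.07,0],[-0.34,0.13,0],[-0.52,0.17,0],[-0.71,0.18,0],[-0.89,0.17,0],
5.40 [-0.18,-0.03,0],[-0.36,-0.08,0],[-0.53,-0.15,0],[-0.69,-0.24,0],[-0.84,-0.35,0],
6.00 [-0.13,-0.13,0],[-0.25,-0.27,0],[-0.35,-0.43,0],[-0.43,-0.59,0],[-0.49,-0.77,0],
6.60 [-0.04,-0.18,0],[-0.05,-0.36,0],[-0.05,-0.55,0],[-0.02,-0.73,0],[0.03,-0.91,0],
7.20 [0.07,-0.17,0],[0.16,-0.33,0],[0.27,-0.48,0],[0.39,-0.61,0],[0.54,-0.73,0],
7.80 [0.15,-0.10,0],[0.32,-0.19,0],[0.49,-0.25,0],[0.67,-0.29,0],[0.85,-0.31,0],
8.40 [0.19,0.01,0],[0.37,0.03,0],[0.55,0.08,0],[0.72,0.15,0],[0.88,0.24,0],
```

```bash
python3 -m crank '{"travel":[[0.05,-0.18,0],[0.08,-0.37,0],[0.14,-0.54,0],[0.22,-0.71,0],[0.32,-0.87,0]],"turn":[0,0,0,0,0]}'
python3 - <<'E'
from h import *
s=get_state();d=s["tcp_pos"][:2]-[.5262,-.1793];r=np.hypot(*d);a=np.arctan2(d[1],d[0]);print("r",r,"cw",np.radians(5.9)-a,"rad,tan(cw)",s["wrist_force"][:2]@d/r,s["wrist_force"][:2]@[d[1],-d[0]]/r)
E
```

```text
clock: 5.85
tcp_pos: [0.583, -0.2044, 0.1603]
orientation: [-0.002, -0.06, 0.998, 0.003]
wrist_force: [-3.5, 8.1, 1.7]
finger_gap: 0.0162
r 0.062124701674743765 cw 0.5186959934830715 rad,tan(cw) -6.513146396169575 -5.966810763017227
```

```bash
cat > m.py <<'E'
from h import *
s=get_state();f=s["wrist_force"];d=s["tcp_pos"][:2]-[.5262,-.1793];r=np.hypot(*d);a=np.arctan2(d[1],d[0])
print("== t %.2f r %.4f cw %.3f rad %.1f tan %.1f z %.1f gap %.4f"%(s["clock"],r,(np.radians(5.9)-a)%(2*np.pi),f[:2]@d/r,f[:2]@[-d[1],d[0]]/r,f[2],s["finger_gap"]))
E
python3 -m crank '{"travel":[[0.11,-0.14,0],[0.24,-0.27,0],[0.39,-0.38,0],[0.55,-0.48,0],[0.72,-0.55,0]],"turn":[0,0,0,0,0]}' >/dev/null; python3 m.py
python3 -m crank '{"travel":[[0.17,-0.06,0],[0.36,-0.09,0],[0.54,-0.10,0],[0.73,-0.09,0],[0.91,-0.05,0]],"turn":[0,0,0,0,0]}' >/dev/null; python3 m.py
```

```text
== t 6.27 r 0.0608 cw 1.098 rad -3.5 tan 6.0 z -2.9 gap 0.0167
== t 6.68 r 0.0593 cw 1.702 rad 0.5 tan 6.2 z -6.2 gap 0.0167
```

```bash
python3 -m crank '{"travel":[[0.18,0.04,0],[0.36,0.11,0],[0.53,0.20,0],[0.67,0.32,0],[0.81,0.45,0]],"turn":[0,0,0,0,0]}' >/dev/null; python3 m.py
python3 -m crank '{"travel":[[0.11,0.14,0],[0.21,0.30,0],[0.28,0.47,0],[0.34,0.65,0],[0.37,0.83,0]],"turn":[0,0,0,0,0]}' >/dev/null; python3 m.py
python3 - <<'E'
from h import *
w=read_camera("wrist")
im=cv2.cvtColor(w["image"],cv2.COLOR_RGB2BGR)
a=np.radians(5.9)-2.93
p=proj(w,[.5262+.06*np.cos(a),-.1793+.06*np.sin(a),.199]);cv2.circle(im,tuple(int(i) for i in p),3,(255,0,0),-1)
cv2.imwrite("pics/mid.png",cv2.resize(im,(640,480)))
E
```

```text
== t 7.10 r 0.0583 cw 2.335 rad -2.9 tan 6.3 z -7.4 gap 0.0172
== t 7.52 r 0.0578 cw 2.969 rad -1.0 tan 6.7 z -7.3 gap 0.0163
```

View pics/mid.png

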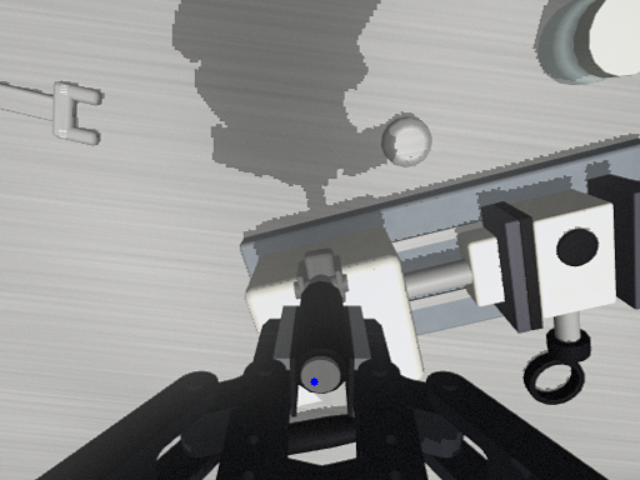

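The handle is still upright, with its tip within about 2 mm of the prediction at (314,382). The moving jaw is close to the bracket. I'll go on in finer steps, gated so the chain stops when the tangential effort rises.

```bash
echo '
import sys
sys.exit(int(f[:2]@[-d[1],d[0]]/r>7.7))' >> m.py; python3 tab.py 3.0 .06 16
```

```text
3.30 [0.01,0.09,0],[0.01,0.18,0],[0.01,0.27,0],[0.01,0.37,0],[-0.01,0.46,0],
3.60 [-0.02,0.09,0],[-0.04,0.18,0],[-0.07,0.26,0],[-0.10,0.35,0],[-0.14,0.43,0],
3.90 [-0.05,0.08,0],[-0.10,0.16,0],[-0.15,0.24,0],[-0.21,0.31,0],[-0.27,0.38,0],
4.20 [-0.07,0.06,0],[-0.14,0.12,0],[-0.21,0.18,0],[-0.29,0.23,0],[-0.37,0.28,0],
4.50 [-0.08,0.04,0],[-0.17,0.07,0],[-0.25,0.10,0],[-0.34,0.13,0],[-0.43,0.15,0],
4.80 [-0.09,0.02,0],[-0.19,0.03,0],[-0.28,0.03,0],[-0.37,0.03,0],[-0.46,0.02,0],
5.10 [-0.09,-0.01,0],[-0.18,-0.03,0],[-0.27,-0.05,0],[-0.36,-0.08,0],[-0.45,-0.11,0],
5.40 [-0.08,-0.04,0],[-0.16,-0.08,0],[-0.24,-0.13,0],[-0.32,-0.18,0],[-0.39,-0.24,0],
5.70 [-0.07,-0.06,0],[-0.13,-0.13,0],[-0.19,-0.20,0],[-0.25,-0.27,0],[-0.30,-0.35,0],
6.00 [-0.05,-0.08,0],[-0.09,-0.16,0],[-0.13,-0.24,0],[-0.16,-0.33,0],[-0.19,-0.42,0],
6.30 [-0.02,-0.09,0],[-0.04,-0.18,0],[-0.05,-0.27,0],[-0.05,-0.36,0],[-0.05,-0.46,0],
6.60 [0.00,-0.09,0],[0.01,-0.18,0],[0.03,-0.27,0],[0.05,-0.36,0],[0.08,-0.45,0],
6.90 [0.03,-0.09,0],[0.07,-0.17,0],[0.11,-0.25,0],[0.16,-0.33,0],[0.21,-0.41,0],
7.20 [0.06,-0.07,0],[0.12,-0.14,0],[0.18,-0.20,0],[0.25,-0.27,0],[0.33,-0.32,0],
7.50 [0.07,-0.06,0],[0.15,-0.10,0],[0.23,-0.15,0],[0.32,-0.19,0],[0.40,-0.22,0],
7.80 [0.09,-0.03,0],[0.18,-0.05,0],[0.27,-0.07,0],[0.36,-0.08,0],[0.45,-0.09,0],
```

```bash
python3 -m crank '{"travel":[[0.01,0.09,0],[0.01,0.18,0],[0.01,0.27,0],[0.01,0.37,0],[-0.01,0.46,0]],"turn":[0,0,0,0,0]}' >/dev/null; python3 m.py && 
python3 -m crank '{"travel":[[-0.02,0.09,0],[-0.04,0.18,0],[-0.07,0.26,0],[-0.10,0.35,0],[-0.14,0.43,0]],"turn":[0,0,0,0,0]}' >/dev/null && python3 m.py && 
python3 -m crank '{"travel":[[-0.05,0.08,0],[-0.10,0.16,0],[-0.15,0.24,0],[-0.21,0.31,0],[-0.27,0.38,0]],"turn":[0,0,0,0,0]}' >/dev/null && python3 m.py
```

```text
== t 7.98 r 0.0578 cw 3.288 rad -1.1 tan 6.0 z -8.1 gap 0.0169
== t 8.40 r 0.0582 cw 3.599 rad -1.9 tan 6.5 z -7.1 gap 0.0167
== t 8.82 r 0.0587 cw 3.915 rad -3.3 tan 6.3 z -8.1 gap 0.0165
```

```bash
python3 -m crank '{"travel":[[-0.07,0.06,0],[-0.14,0.12,0],[-0.21,0.18,0],[-0.29,0.23,0],[-0.37,0.28,0]],"turn":[0,0,0,0,0]}' >/dev/null; python3 m.py && 
python3 -m crank '{"travel":[[-0.08,0.04,0],[-0.17,0.07,0],[-0.25,0.10,0],[-0.34,0.13,0],[-0.43,0.15,0]],"turn":[0,0,0,0,0]}' >/dev/null && python3 m.py && 
python3 -m crank '{"travel":[[-0.09,0.02,0],[-0.19,0.03,0],[-0.28,0.03,0],[-0.37,0.03,0],[-0.46,0.02,0]],"turn":[0,0,0,0,0]}' >/dev/null && python3 m.py &&
python3 -m crank '{"travel":[[-0.09,-0.01,0],[-0.18,-0.03,0],[-0.27,-0.05,0],[-0.36,-0.08,0],[-0.45,-0.11,0]],"turn":[0,0,0,0,0]}' >/dev/null && python3 m.py
```

```text
== t 9.23 r 0.0594 cw 4.224 rad -4.8 tan 6.0 z -5.4 gap 0.0165
== t 9.65 r 0.0601 cw 4.521 rad -5.8 tan 6.3 z -3.4 gap 0.0166
== t 10.07 r 0.0609 cw 4.816 rad -5.1 tan 5.2 z -1.8 gap 0.0165
== t 10.48 r 0.0615 cw 5.110 rad -6.8 tan 5.7 z -0.3 gap 0.0163
```

```bash
python3 -m crank '{"travel":[[-0.08,-0.04,0],[-0.16,-0.08,0],[-0.24,-0.13,0],[-0.32,-0.18,0],[-0.39,-0.24,0]],"turn":[0,0,0,0,0]}' >/dev/null; python3 m.py && 
python3 -m crank '{"travel":[[-0.07,-0.06,0],[-0.13,-0.13,0],[-0.19,-0.20,0],[-0.25,-0.27,0],[-0.30,-0.35,0]],"turn":[0,0,0,0,0]}' >/dev/null && python3 m.py && 
python3 -m crank '{"travel":[[-0.05,-0.08,0],[-0.09,-0.16,0],[-0.13,-0.24,0],[-0.16,-0.33,0],[-0.19,-0.42,0]],"turn":[0,0,0,0,0]}' >/dev/null && python3 m.py
```

```text
== t 10.90 r 0.0621 cw 5.386 rad -6.0 tan 8.4 z 2.2 gap 0.0164
```

```bash
python3 -m crank '{"travel":[[-0.07,-0.06,0]],"turn":[0]}' >/dev/null; python3 m.py
```

```text
== t 10.98 r 0.0622 cw 5.438 rad -5.8 tan 9.3 z 2.7 gap 0.0164
```

```bash
python3 -m crank '{"travel":[[-0.05,-0.05,0]],"turn":[0]}' >/dev/null; python3 m.py
```

```text
== t 11.07 r 0.0622 cw 5.479 rad -5.2 tan 9.7 z 3.8 gap 0.0166
```

```bash
python3 -m crank '{"travel":[[-0.03,-0.03,0]],"turn":[0]}' >/dev/null; python3 m.py;python3 -m crank '{"travel":[[0,0,0]],"turn":[0]}' >/dev/null; python3 m.py
```

```text
== t 11.15 r 0.0623 cw 5.503 rad -6.5 tan 9.9 z 4.7 gap 0.0167
== t 11.23 r 0.0623 cw 5.505 rad -6.6 tan 9.7 z 2.6 gap 0.0165
```

Effort is now 9.9 N against about 6 N free, so roughly 4 N above, and it began rising near 5.3 rad. That is a good grip. Now I'll release, align the pads with the arm, and look.

```bash
python3 -m crank '{"travel":[[0,0,0],[0,0,0],[0,0,0],[0,0,0],[0,0,0]],"turn":[0,0,0,0,0]}' 50 60 >/dev/null
python3 -m crank '{"travel":[[0,0,0],[0,0,0],[0,0,0],[0,0,0],[0,0,0]],"turn":[-0.11,-0.22,-0.33,-0.44,-0.55]}' >/dev/null
python3 -m crank '{"travel":[[0,0,0],[0,0,0],[0,0,0]],"turn":[-0.11,-0.23,-0.23]}'
python3 - <<'E'
from h import *
w=read_camera("wrist");np.savez("w2.npz",**{k:w[k] for k in("K","R","t","image")})
cv2.imwrite("pics/w2.png",cv2.resize(cv2.cvtColor(w["image"],cv2.COLOR_RGB2BGR),(768,576)))
E
```

```text
clock: 12.32
tcp_pos: [0.5706, -0.1323, 0.1618]
orientation: [0.0, -0.436, 0.9, -0.0]
wrist_force: [1.2, 0.6, 0.5]
finger_gap: 0.0503
```

View pics/w2.png

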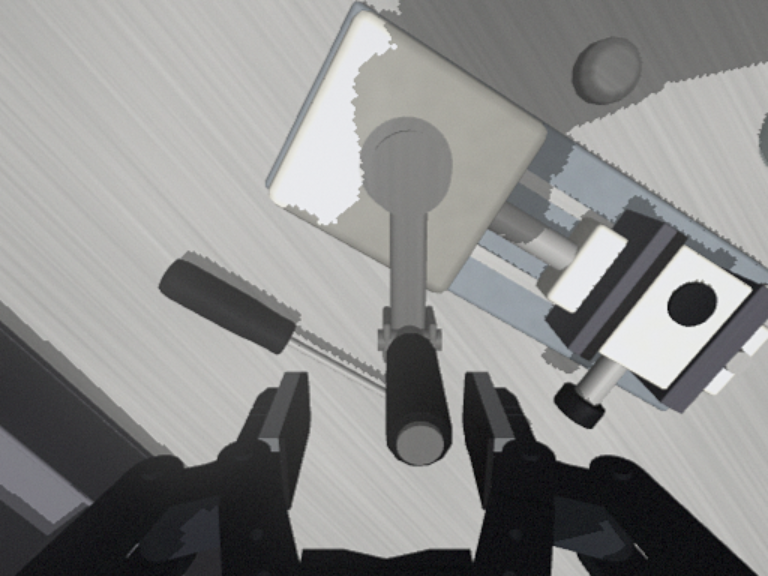

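The bracket is held between both jaws. The handle tip is at (420,444), the pivot at about (410,332) and the hub at (407,165).

Run:
```python
from h import *
from scipy.spatial.transform import Rotation as Ro
w=np.load("w2.npz");s=get_state();q=s["orientation"];R=Ro.from_quat([*q[1:],q[0]]).as_matrix()
for n,u,v,z in[("tip",420,444,.199),("pivot",410,332,.135),("hub",407,165,.126)]:
    X=hit(w,u/1.5,v/1.5,z);print(n,np.round(X,4),"tool units",np.round(R.T@(X-s["tcp_pos"])/.04,2))
print("axis0 tool",R.T@(np.array([.5262,-.1793,.135])-s["tcp_pos"])/.04)
```

```text
tip [ 0.5611 -0.1324  0.199 ] tool units [ 0.15  0.18 -0.93]
pivot [ 0.5592 -0.1343  0.135 ] tool units [0.22 0.19 0.67]
hub [ 0.5231 -0.1827  0.126 ] tool units [1.73 0.14 0.9 ]
axis0 tool [1.61130996 0.133939   0.67038908]
```

```bash
python3 -m crank '{"travel":[[0.08,0.09,0],[0.16,0.18,0.1],[0.16,0.18,0.2],[0.16,0.18,0.29],[0.16,0.18,0.29]],"turn":[-0.03,-0.03,-0.03,-0.03,-0.03]}'
python3 -m crank '{"travel":[[0,0,0],[0,0,0],[0,0,0],[0,0,0],[0,0,0]],"turn":[0,0,0,0,0]}' 10 60
python3 -m crank '{"travel":[[0,0,0],[0,0,0]],"turn":[0,0]}'
```

```text
clock: 12.78
tcp_pos: [0.5602, -0.1326, 0.149]
orientation: [-0.0, -0.447, 0.894, 0.001]
wrist_force: [1.1, -0.6, 0.4]
finger_gap: 0.0498
clock: 13.2
tcp_pos: [0.5604, -0.1324, 0.1504]
orientation: [-0.0, -0.448, 0.894, 0.0]
wrist_force: [-2.9, 1.6, 3.6]
finger_gap: 0.0165
clock: 13.37
tcp_pos: [0.5604, -0.1324, 0.1503]
orientation: [-0.0, -0.448, 0.894, 0.0]
wrist_force: [-3.9, 3.0, 4.1]
finger_gap: 0.0164
```

```bash
python3 -m crank '{"travel":[[0.11,0,0],[0.22,0,0.03],[0.32,0,0.06],[0.42,0,0.11],[0.52,0,0.18]],"turn":[0,0,0,0,0]}'
python3 -m crank '{"travel":[[0.08,0,0.07],[0.16,0,0.17],[0.22,0,0.25],[0.27,0,0.35],[0.30,0,0.45]],"turn":[0,0,0,0,0]}'
python3 -m crank '{"travel":[[0.02,0,0.11],[0.03,0,0.22],[0.03,0,0.25],[0.03,0,0.25]],"turn":[0,0,0,0]}'
python3 - <<'E'
from h import *
w=read_camera("wrist");np.savez("w3.npz",**{k:w[k] for k in("K","R","t","image")})
cv2.imwrite("pics/w3.png",cv2.resize(cv2.cvtColor(w["image"],cv2.COLOR_RGB2BGR),(640,480)))
E
```

```text
clock: 13.78
tcp_pos: [0.5507, -0.1457, 0.1454]
orientation: [0.005, -0.45, 0.893, 0.002]
wrist_force: [2.2, 22.3, 21.4]
finger_gap: 0.0162
clock: 14.2
tcp_pos: [0.5409, -0.1583, 0.1271]
orientation: [0.001, -0.448, 0.894, 0.0]
wrist_force: [-4.9, 4.8, 12.7]
finger_gap: 0.0167
clock: 14.53
tcp_pos: [0.5394, -0.1593, 0.1157]
orientation: [0.0, -0.448, 0.894, 0.001]
wrist_force: [-7.9, 4.5, 10.2]
finger_gap: 0.0169
```

View pics/w3.png

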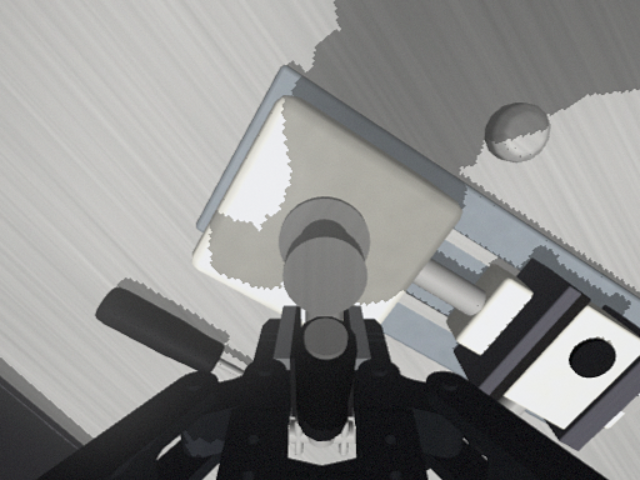

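The handle is only partly folded, with its tip at (325,338) standing toward the camera, so it slipped in the pads. I'll work out its angle, then press it down from above with closed fingers.

```bash
python3 - <<'E'
from h import *
from scipy.spatial.transform import Rotation as Ro
w=np.load("w3.npz");s=get_state();q=s["orientation"];R=Ro.from_quat([*q[1:],q[0]]).as_matrix()
ax=np.array([.5250,-.1810,.135]);pv=np.array([.5598,-.1328,.135]);u=(ax-pv)/np.linalg.norm(ax-pv);print(np.linalg.norm(ax-pv))
for t in range(0,95,10):
    a=np.radians(t);X=pv+.064*(np.cos(a)*u+np.sin(a)*np.array([0,0,1]));print(t,proj(w,X)*1.25,np.round(R.T@(X-s["tcp_pos"])/.04,2))
print("r34 tool",R.T@(pv+.045*u-s["tcp_pos"])/.04)
E
python3 m.py
```

```text
0.05944981076504782
0 [321.06804726 272.93765165] [ 0.76 -0.04 -0.48]
10 [321.09947179 290.56889464] [ 0.74 -0.04 -0.76]
20 [321.24498812 316.83987744] [ 0.67 -0.03 -1.03]
30 [321.52451388 352.27360128] [ 0.55 -0.03 -1.28]
40 [321.9491496  396.42056284] [ 0.39 -0.03 -1.51]
50 [322.51341188 447.41382856] [ 0.19 -0.03 -1.71]
60 [323.1889658  501.78990485] [-0.04 -0.02 -1.87]
70 [323.92424447 554.84565675] [-0.29 -0.02 -1.98]
80 [324.65288919 601.58736523] [-0.56 -0.01 -2.06]
90 [325.3090389  637.94072022] [-0.84 -0.01 -2.08]
r34 tool [ 0.28925202 -0.02971545 -0.48177548]
== t 14.58 r 0.0240 cw 5.399 rad -0.7 tan 8.9 z 10.0 gap 0.0163
```

```bash
python3 -m crank '{"travel":[[0,0,0],[0,0,0],[0,0,0],[0,0,-0.5],[0,0,-1.2]],"turn":[0,0,0,0,0]}' 45 60
python3 -m crank '{"travel":[[0.1,-0.03,-0.5],[0.28,-0.03,-0.9],[0.28,-0.03,-0.9],[0.28,-0.03,-0.9],[0.28,-0.03,-0.9]],"turn":[0,0,0,0,0]}' 0 60
python3 -m crank '{"travel":[[0,0,0.3],[0,0,0.6],[0,0,0.8],[0,0,1.0],[0,0,1.15]],"turn":[0,0,0,0,0]}'
python3 -m crank '{"travel":[[0,0,0.1],[0,0,0.2],[0,0,0.25]],"turn":[0,0,0]}'
```

```text
clock: 15.0
tcp_pos: [0.5388, -0.1596, 0.1605]
orientation: [-0.002, -0.448, 0.894, 0.002]
wrist_force: [1.0, -0.9, 0.1]
finger_gap: 0.0448
clock: 15.42
tcp_pos: [0.5345, -0.1697, 0.1979]
orientation: [-0.0, -0.448, 0.894, 0.0]
wrist_force: [-0.1, -0.7, 0.2]
finger_gap: 0.0002
clock: 15.83
tcp_pos: [0.5341, -0.1695, 0.1513]
orientation: [-0.001, -0.448, 0.894, 0.001]
wrist_force: [-1.2, 0.1, 1.4]
finger_gap: -0.0001
clock: 16.08
tcp_pos: [0.5349, -0.1701, 0.1431]
orientation: [0.0, -0.448, 0.894, -0.001]
wrist_force: [-2.0, -3.1, 10.2]
finger_gap: 0.0002
```

```bash
python3 -m crank '{"travel":[[0,0,0.03],[0,0,0.03],[0,0,0.03]],"turn":[0,0,0]}'
python3 -m crank '{"travel":[[0,0,-0.4],[0,0,-0.9],[-0.4,0,-1.4],[-0.9,0,-1.9],[-1.4,0,-2.4]],"turn":[0,0,0,0,0]}'
python3 -m crank '{"travel":[[0,0,0],[0,0,0],[0,0,0]],"turn":[0,0,0]}'
python3 - <<'E'
from h import *
w=read_camera("wrist");np.savez("w4.npz",**{k:w[k] for k in("K","R","t","image")})
ax=np.array([.5250,-.1810,.135]);pv=np.array([.5598,-.1328,.135]);u=(ax-pv)/np.linalg.norm(ax-pv)
for t in (0,5,10,20): print(t,proj(w,pv+.064*(np.cos(np.radians(t))*u+np.sin(np.radians(t))*np.array([0,0,1])))*1.25)
cv2.imwrite("pics/w4.png",cv2.resize(cv2.cvtColor(w["image"],cv2.COLOR_RGB2BGR),(640,480)))
E
```

```text
clock: 16.33
tcp_pos: [0.5357, -0.1707, 0.1434]
orientation: [0.001, -0.448, 0.894, -0.002]
wrist_force: [-1.7, -2.6, 6.8]
finger_gap: -0.0002
clock: 16.75
tcp_pos: [0.5685, -0.1246, 0.239]
orientation: [0.0, -0.447, 0.894, -0.0]
wrist_force: [1.4, 0.3, -0.8]
finger_gap: 0.0001
clock: 17.0
tcp_pos: [0.5679, -0.1248, 0.2371]
orientation: [-0.0, -0.448, 0.894, 0.0]
wrist_force: [-0.5, -0.4, 0.2]
finger_gap: -0.0
0 [325.20936332 116.50083869]
5 [325.29579653 117.33288336]
10 [325.39648701 119.12555923]
20 [325.63990236 125.76555137]
```

View pics/w4.png

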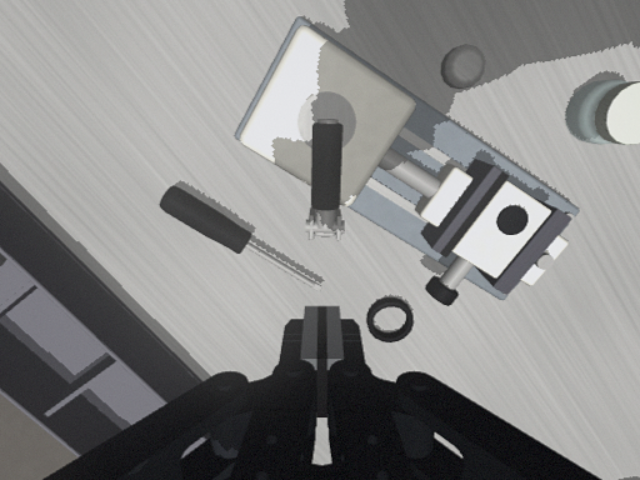

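```bash
python3 -c "
from workcell import *
print(hand_in())"
```

```text
the job is handed in; nothing more can be done
None
```

The bracket is clamped in the vice, the handle is folded back flat along the crank arm, and I handed the job in at about 17 s of the 72 s allowed.

- **Handle up:** The sleeve slipped in the pads on the first lift and stopped about 18° short. I regripped at 60 N and pulled it to its stop. The camera then put the tip within 1 mm of straight above the pivot.
- **Cranking:** I turned it clockwise by about 5.5 rad. Free effort was about 6 N (readings 5.2 to 6.7 N). It rose from about 5.3 rad, and I stopped at 9.9 N, about 4 N above free and inside the 3 to 5 N target. The grip was not measured again after that. The crank showed no visible turn back after the folding.
- **Handle down:** The first fold slipped too, leaving the handle about 26° up. I pressed it down from above with closed fingers. They met a firm stop at 143 mm, where the top of the folded sleeve should be 144 mm.
- **Side load while folding:** It peaked at about 11 N clockwise, but closer to the crank axis. The turning moment stayed below the final cranking moment, so I don't expect it tightened the jaws further.
- **Last look:** The bracket is between both jaws, the handle lies flat with its tip about 5 px (in the enlarged picture) from the prediction, and the arm is clear. The bystanders in view (screwdriver, ring, cap and jar) look undisturbed; the wrench and bowl were not in the last picture.

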